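# Lay up two striped blanks in the gluing cradle and lock the cam

### The arm

A 6-joint arm with a two-finger parallel gripper is mounted at the origin on the work surface. World frame = base frame: x ahead of the robot, y to its left, z up, the work surface at z = 0. Lengths are in mm, angles in rad, forces in N, time in s.
With the tool pointing down it reaches from about 400 to 925 mm from the base axis. Payload 12.5 kg.
Tool frame: the origin (TCP) lies at the very end of the fingers, on their centre line; the grasp point (between the pads) lies 19 mm behind it; z points along the fingers, y is the direction in which the jaws open and shut (so a half turn about z gives the same grasp; the last joint's range is limited). The gripper opens to 95 mm and grips with 3 to 60 N. Pads are 20 mm wide; open, the fingers measure 119 mm over their backs; the gripper's body (75 mm by 180 mm) begins 59 mm behind the grasp point.
Start: joints at [-1.407, 0.491, 1.559, -0, 1.092, -0.106], TCP at [166.609, -602.402, 214.661] pointing down, gripper open.
Joint ranges: [-3.1, 3.1], [-0.84, 2.19], [0.05, 2.79], [-1.13, 4.28], [0.06, 2.93], [-2.69, 2.69]. Speed limits (rad/s): [2.22, 2.22, 2.79, 3.14, 3.14, 3.14].

### API

Orientations are given as [roll, pitch, yaw] about the fixed x, y, z axes, in that order (R = Rz(yaw) Ry(pitch) Rx(roll)).
In Python, from cell import env gives the robot as it stands.
- The arm moves only by the shell command python3 -m pendant 'ROWS'. ROWS is JSON, a list that holds one entry, the list of rows, each a list of 5 numbers: the opening, from 0 (shut) to 1 (fully open), then the shift along the tool's x, y, z in m, then the turn about the tool's z in rad. A call has exactly 8 rows; each row is the pose to reach, as a shift and turn from the pose commanded when the call began, along the tool's axes at that moment; what a row does not reach only later rows make up. A row lasts 1/10 s, in which the tool goes at most 50 mm and 8.59 degrees, less where a joint would pass 70% of its speed; a pose out of reach is approached as far as the arm can. A call with a gripper value outside its range is refused whole. The fingers move at their own pace and stop on an object; the grip force is fixed at half the most. Time passes only in rows, so rows that repeat a pose let the fingers close, or fill a call up. It gives the time, the measured TCP pose, the force and the opening at its end, in the units of the state.
- env.state(): the state, without advancing time (a new reading comes with each control period).
- env.read_camera(name): name is "scene" or "top"; returns a dict with "image" (384x512x3 uint8, blue, green, red), "range_z" (384x512 float32, mm along the optical axis (not along the pixel's ray), 0 where there is no reading), "fx", "fy", "cx", "cy" (pixels), "dist" ([k1, k2, p1, p2, k3] as OpenCV has them; the pictures are not rectified), "rvec" (rotation vector, rad) and "tvec" (3), from world to camera coordinates, as OpenCV has them. Camera axes: x right, y down, z forward; pixel columns grow to the right and rows downward; lengths in mm; the calibration is good to about 2 mm. A picture is of the moment at which its call begins.
- env.job_done(): hands the job in, once; it reports no verdict.
The state is a dict: "t": time; "joints": joint angles; "qvel": joint speeds; "tau": joint torques, N m; "eef_pos": TCP position; "tcp_rot": TCP orientation; "ft_force": force on the tool from outside, world axes, zero at the start; "moment": the same for the moment, N m; "opening": opening from 0.0 (shut) to 1.0 (fully open).
Only numpy, scipy, OpenCV 4.12 (cv2) and the standard library are available. Lean on these libraries where they do the work, as an engineer would, in place of code of your own. Each camera call takes 0.05 s, during which the arm holds its last target. There are 200 camera calls.

### The job

Finish the dry lay-up of the two striped sanding-block blanks in the gluing cradle: each row goes pale, dark, pale from the end stop, lying flat and square between the fences, and the first pale strip of each row is already in. When both rows are laid, turn the red cam handle a quarter turn clockwise until it drops into its locked detent and the bar has closed both rows up tight. Leave the reddish strip, the grey block and the tools on the bench where they are.

Things in the scene. Friction and masses are not known exactly. Their poses are not given: they have to be found in the camera images.
- cradle: Gluing cradle fixed to the bench: 204 x 230 mm board with a grey bed, its top 15 mm above the bench. Origin: centre of its underside. Its y axis runs along its two rows, from the brown end stop towards the red cam handle; its x axis runs across them. Strips are laid with their 58 mm length across the row (along cradle x), three side by side in each row
- cradle_bed (a point): point on top of the grey bed, 15 mm above the cradle's origin, same axes. The two rows lie side by side, centre lines at x = -46.5 and +46.5 mm, each 65 mm wide between low yellow fences 8 mm above the bed (3 mm chamfer on their top edges; 28 mm wide between the rows, 23 mm outside), which run from y = -99 to +12 mm
- end_stop (a point): middle of the face of the brown wooden end stop, on the bed, at cradle y = -99 mm; the stop is 18 mm high above the bed. Once clamped, the strip centres of a row lie 19, 57 and 95 mm from this face (cradle y = -80, -42, -4 mm)
- clamp_bar (a joint): travel of the clamp bar in m: 0 open, 0.0147 closed. Aluminium bar with black rubber face, 186 mm long, across the open end of both rows, top 11.5 mm above the bed. Its face is at cradle y = +29.5 mm open (128.5 mm from the end stop: three 38 mm strips and 14.5 mm of play), 14.8 mm closed. Geared to the cam, it pushes both rows up to the stop
- cam_lever (a joint): quarter-turn cam handle, rad: 0 open (T-handle along the rows), 1.571 locked (across the rows, at a stop), growing clockwise from above. A sprung brass index pin must ride over a rib 0.16 rad from either end (up to about 0.3 N m); past the last rib, at 1.41 rad, the pin drops and holds the handle at the locked stop. Between the ribs it stays where it is left
- cam_grip (a point): centre of the red T-handle of the cam, on its upright turning axis, at cradle y = +70 mm, 73 mm above the bench. The T-handle is 60 mm long (this point's own y), 14 mm wide (its x), 22 mm high (62 to 84 mm above the bench). The brass index pin and its bracket, up to 33 mm above the bed, stand 24 to 65 mm from the axis towards cradle +x +y
- light1_mid (a point): loose strip of pale wood (maple), 58 long (its own x) x 38 wide (y) x 28 mm thick (z), edges just broken, about 45 g; this point is its centre, 14 mm above its underside; lies flat on the bench at the start
- light2_mid (a point): second loose pale strip, the same
- dark1_mid (a point): loose strip of dark brown wood (walnut), 58 long (its own x) x 38 wide (y) x 28 mm thick (z), edges just broken, about 45 g; this point is its centre, 14 mm above its underside; lies flat on the bench at the start
- dark2_mid (a point): second loose dark brown strip, the same
- light_set1_mid (a point): pale strip, same size, already laid in one row against the end stop (up to 3 mm off it)
- light_set2_mid (a point): pale strip, same size, already laid in the other row against the end stop
- red_strip_mid (a point): reddish (cherry) strip of the same size lying among the loose ones, not wanted; centre
- grey_block_mid (a point): grey abrasive block, 64 x 40 x 30 mm, lying among the loose strips, not wanted; centre
- glue: white glue bottle with red cap, 64 mm across, 190 mm high, standing on the left; centre of its underside
- mallet: wooden mallet lying at the back; origin under its head (head 85 x 135 x 65 mm high, handle 270 mm long along its own -x)
- chisel: chisel with yellow handle lying at the back, 260 mm long, 27 mm high; origin under its neck
- tape: yellow and black tape measure, 68 x 32 x 62 mm high, standing at the back; centre of its underside
There are look-alikes about, which are no part of the job. What is shaped like the part that bears dark2_mid but green or orange is not meant.

How it is judged:
By the outcome, as a careful person would: the job done as asked, in the order asked, and still so for the second after the job is handed in, with the robot touching nothing.
It also fails if it takes over 72 s, if anything falls off the work surface, if the arm or the gripper's body presses on something with over 40 N, if the wrist force passes 120 N, or if a joint passes its speed limit or range.

## Working session

There is one attempt and no reset: what is moved stays moved. The work goes in short steps, Python scripts to look and compute and a shell command to move; the robot and the scene stay as the last step left them, time stands still between calls to the robot, and variables do not carry over. Pictures are saved under pics/ and viewed, about 8 in all and at most 12, crops included, and the job is handed in when it is done.

```bash
ls; mkdir -p pics; python3 - <<'E'
from cell import env
import cv2,numpy as np,pickle
s=env.state();print({k:np.round(v,3).tolist() for k,v in s.items()})
for n in("scene","top"):
    d=env.read_camera(n);pickle.dump(d,open(f"{n}0.pkl","wb"));cv2.imwrite(f"pics/{n}0.png",d["image"])
    R=cv2.Rodrigues(np.array(d["rvec"],float))[0];print(n,-R.T@np.array(d["tvec"]).ravel(),d["fx"],d["dist"])
E
```

```text
pics
{'t': 0.0, 'joints': [-1.407, 0.492, 1.559, -0.0, 1.092, -0.106], 'qvel': [0.0, 0.0, 0.001, 0.001, 0.001, 0.0], 'tau': [-0.002, -61.265, -25.819, 0.069, 0.048, -0.0], 'eef_pos': [166.569, -602.136, 214.094], 'tcp_rot': [-3.141, -0.0, 0.27], 'ft_force': [-0.796, -0.497, -0.39], 'moment': [-0.017, 0.029, -0.033], 'opening': 1.0}
scene [1591.51983064  476.87541459 1201.69613159] 472.186651729816 [0.0272728 0.        0.        0.        0.       ]
top [ 377.06034416  -40.96751636 1342.91731139] 494.9362708797904 [0.05994871 0.         0.         0.         0.        ]
```

View pics/top0.png

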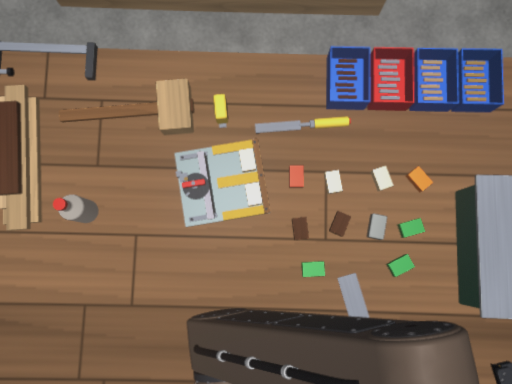

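View pics/scene0.png

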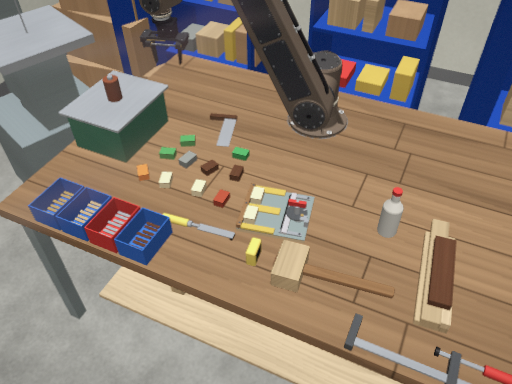

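The top view (up = +x, right = -y) shows the cradle at (220,183), its two laid pale strips at (247,159) and (254,194), and the red handle at (193,184). Loose pale strips are at (334,181) and (383,178), dark at (300,228) and (340,224). Look-alikes to avoid:
- red strip (297,176)
- grey block (377,227)
- orange strip (420,179)
- green strips (314,269), (402,265), (412,228)

```bash
cat > h.py <<'E'
import cv2,numpy as np
from cell import env
def cam(d): return np.array([[d["fx"],0,d["cx"]],[0,d["fy"],d["cy"]],[0,0,1]],float),np.array(d["dist"],float),cv2.Rodrigues(np.array(d["rvec"],float))[0],np.array(d["tvec"],float).ravel()
def world(d):
    K,D,R,t=cam(d);h,w=d["range_z"].shape
    uv=np.stack(np.meshgrid(np.arange(w),np.arange(h)),-1).reshape(-1,1,2).astype(float)
    n=cv2.undistortPoints(uv,K,D).reshape(h,w,2)
    z=d["range_z"][...,None];return (np.concatenate([n*z,z],-1)-t)@R   # R^T(p-t)
def rayz(d,px,z):
    K,D,R,t=cam(d);n=cv2.undistortPoints(np.array(px,float).reshape(-1,1,2),K,D).reshape(-1,2)
    r=np.c_[n,np.ones(len(n))]@R;C=-R.T@t;return C+r*((z-C[2])/r[:,2])[:,None]
def project(d,P):
    K,D,R,t=cam(d);return cv2.projectPoints(np.array(P,float).reshape(-1,3),np.array(d["rvec"],float),t,K,D)[0].reshape(-1,2)
def rect(d,mask,z):
    """largest contours of mask -> world centre, sizes, angle of long side on plane z"""
    out=[]
    for c in cv2.findContours(mask.astype(np.uint8),cv2.RETR_EXTERNAL,cv2.CHAIN_APPROX_NONE)[0]:
        m=np.zeros(mask.shape,np.uint8);cv2.drawContours(m,[c],-1,1,-1)
        if m.sum()<60: continue
        v,u=np.nonzero(m);p=rayz(d,np.c_[u,v],z)[:,:2]
        q=np.concatenate([rayz(d,np.c_[u+a,v+b],z)[:,:2] for a in(-.5,.5) for b in(-.5,.5)])
        (cx,cy),(a,b),th=cv2.minAreaRect(q.astype(np.float32))
        if a<b:a,b,th=b,a,th+90
        th=(np.radians(th)+np.pi/2)%np.pi-np.pi/2
        out.append((u.mean().round(),v.mean().round(),np.round(p.mean(0),1),np.round([cx,cy],1),round(a,1),round(b,1),round(th,3)))
    return out
E
python3 - <<'E'
from h import *
import pickle
d=pickle.load(open("top0.pkl","rb"));W=world(d);im=d["image"]
hsv=cv2.cvtColor(im,cv2.COLOR_BGR2HSV);z=W[...,2]
for u,v in[(334,181),(383,178),(300,228),(340,224),(377,227),(297,176),(247,159),(254,194),(193,184),(270,250),(229,168)]:
    print(u,v,im[v,u],hsv[v,u],W[v,u].round(1))
print("height blobs")
m=(z>18)&(z<50);m[290:]=0;m[:,:150]=0;m[:,450:]=0;m[:125]=0
for r in rect(d,m,28):print(*r)
print("yellow");y=(hsv[...,0]>18)&(hsv[...,0]<32)&(hsv[...,1]>170)&(hsv[...,2]>120)
for r in rect(d,y,23):print(*r)
print("redhandle")
rr=((hsv[...,0]<6)|(hsv[...,0]>174))&(hsv[...,1]>170)&(hsv[...,2]>100)
for r in rect(d,rr,84):print(*r)
print("pale");p=(hsv[...,1]<70)&(hsv[...,2]>190)
for r in rect(d,p,28):print(*r)
cv2.imwrite("pics/crop0.png",cv2.resize(im[125:285,160:440],None,fx=2.8,fy=2.8,interpolation=cv2.INTER_CUBIC))
E
```

```text
334 181 [219 227 227] [ 30   9 227] [ 583.6 -241.    30.1]
383 178 [213 227 227] [ 30  16 227] [ 595.5 -372.3   26.9]
300 228 [50 67 97] [ 11 124  97] [ 455.5 -152.    28. ]
340 224 [50 66 96] [ 10 122  96] [ 468.7 -257.1   31.9]
377 227 [170 172 170] [ 60   3 172] [ 463.8 -355.4   26.9]
297 176 [ 89 113 219] [  6 151 219] [ 595.  -142.    27.9]
247 159 [222 228 228] [ 30   7 228] [635.3  -6.5  41.8]
254 194 [225 228 228] [ 30   3 228] [541.2 -27.8  43.3]
193 184 [142 135 165] [173  46 165] [557.8 129.   84.5]
270 250 [ 79 109 144] [ 14 115 144] [395.9 -74.3   6.3]
229 168 [197 195 180] [ 94  22 197] [614.1  42.4  16.7]
height blobs
313.0 269.0 [ 349.7 -187.2] [ 350.7 -187.4] 60.5 41.3 -1.542
401.0 265.0 [ 366.4 -416.1] [ 366.2 -415.8] 63.8 41.8 -1.087
412.0 228.0 [ 464.8 -446. ] [ 464.8 -445.5] 63.9 40.8 -1.252
300.0 228.0 [ 455.  -152.1] [ 454.7 -151.9] 60.7 41.5 0.136
377.0 226.0 [ 465.5 -354.4] [ 465.7 -353.9] 66.8 45.6 -0.17
340.0 224.0 [ 470.1 -257.5] [ 470.2 -257.3] 62.1 42.2 -0.384
333.0 182.0 [ 582.3 -239.1] [ 582.2 -238.9] 61.9 42.2 0.199
420.0 179.0 [ 596.4 -469. ] [ 596.9 -469.3] 62.7 46.8 0.724
382.0 178.0 [ 595.  -368.7] [ 595.1 -368.5] 61.0 44.0 0.35
296.0 176.0 [ 594.6 -139.9] [ 593.6 -139.3] 60.2 40.4 0.018
226.0 181.0 [577.9  47.6] [573.2  61.4] 235.2 208.6 -1.376
322.0 126.0 [ 735.  -207.9] [ 733.3 -215.9] 89.7 11.2 -1.547
178.0 131.0 [711.4 182.9] [711.3 185.5] 89.5 21.1 -1.378
yellow
redhandle
59.0 204.0 [498.3 464.9] [499.1 464.9] 32.6 30.6 -1.546
390.0 83.0 [ 837.9 -376.3] [ 859.5 -384.9] 146.1 106.6 0.002
pale
334.0 181.0 [ 583.3 -240. ] [ 583.5 -239.8] 59.6 40.0 0.199
383.0 177.0 [ 596.7 -371. ] [ 596.5 -371.2] 60.2 40.6 0.351
195.0 164.0 [619.7 132.4] [625.5 137.9] 68.8 64.5 0.046
224.0 188.0 [556.4  51.8] [570.3  66.7] 212.3 197.3 -1.38
```

View pics/crop0.png

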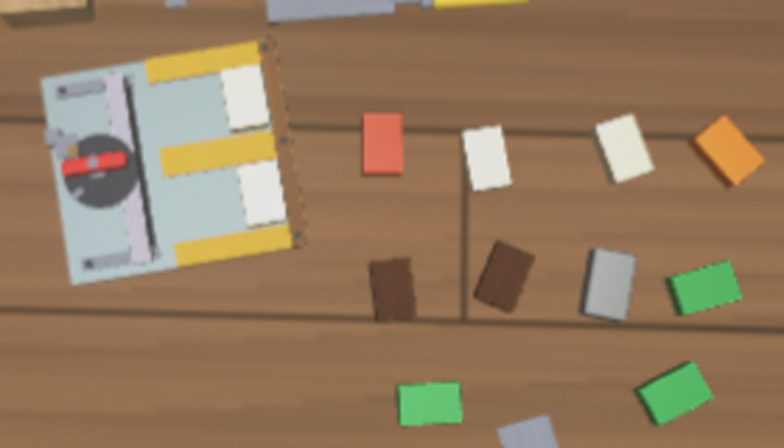

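The crop confirms two plain pale strips at (487,158) and (625,148), and two dark ones at (393,290) and (505,277). The red, grey, orange and green pieces are clearly different. Next is the cradle pose.

```bash
python3 - <<'E'
from h import *
import pickle
d=pickle.load(open("top0.pkl","rb"));W=world(d);im=d["image"];hsv=cv2.cvtColor(im,cv2.COLOR_BGR2HSV);z=W[...,2]
roi=np.zeros(z.shape,bool);roi[135:235,170:275]=1
print("yel")
for r in rect(d,roi&(hsv[...,0]>15)&(hsv[...,0]<32)&(hsv[...,1]>140)&(hsv[...,2]>140),23):print(*r)
print("set")
for r in rect(d,roi&(z>36)&(z<60)&(hsv[...,1]<60)&(hsv[...,2]>205),43):print(*r)
print("red")
for r in rect(d,roi&((hsv[...,0]<8)|(hsv[...,0]>170))&(hsv[...,1]>120)&(hsv[...,2]>100),84):print(*r)
print("handle by height")
for r in rect(d,roi&(z>68),84):print(*r)
print("board")
for r in rect(d,roi&(z>9),15):print(*r)
s=env.state();print(s['eef_pos'],s['tcp_rot'])
E
```

```text
yel
243.0 213.0 [493.2  -0.7] [493.2  -0.7] 112.9 23.8 -1.379
238.0 179.0 [583.   16.8] [583.  17.] 112.1 26.5 -1.377
232.0 146.0 [673.1  35.9] [673.   34.5] 113.6 26.0 -1.382
set
253.0 193.0 [543.2 -25.2] [543.4 -25.4] 58.7 40.0 0.208
247.0 159.0 [635.3  -6.4] [635.1  -6.6] 58.5 40.0 0.193
red
handle by height
193.0 184.0 [559.1 128.2] [559. 128.] 62.6 19.3 -1.377
board
222.0 183.0 [573.3  60.4] [574.6  62.2] 237.6 211.5 -1.375
[ 166.56599066 -602.17671059  214.15412341] [-3.14066036e+00 -1.02702043e-04  2.69795860e-01]
```

```bash
cat > plan.py <<'E'
import numpy as np,sys,json
from scipy.spatial.transform import Rotation as Ro
from cell import env
def plan(poses):
    s=env.state();p=np.array(s["eef_pos"]);yaw=s["tcp_rot"][2];print("t",round(s["t"],2),p.round(1),round(yaw,3),"op",round(s["opening"],3),"F",np.round(s["ft_force"],1))
    for q in poses:
        R=Ro.from_euler("xyz",[np.pi,0,yaw]).as_matrix();d=R.T@(np.array(q[:3])-p)/1000;t=-(q[3]-yaw)
        print(q,"->",d.round(4).tolist(),"turn",round(t,3),"rows",max(np.linalg.norm(d)/.05,abs(t)/.15).round(1));p=np.array(q[:3],float);yaw=q[3]
if __name__=="__main__":plan(json.loads(sys.argv[1]))
E
python3 plan.py '[[455,-152,110,1.707],[455,-152,10,1.707],[455,-152,110,1.707],[626.9,33.7,110,1.765],[626.9,33.7,26,1.765]]'
```

```text
t 0.1 [ 166.6 -602.2  214.2] 0.27 op 0.998 F [ 0.7 -0.5 -0.7]
[455, -152, 110, 1.707] -> [0.398, -0.357, 0.1042] turn -1.437 rows 10.9
[455, -152, 10, 1.707] -> [0.0, -0.0, 0.1] turn -0.0 rows 2.0
[455, -152, 110, 1.707] -> [0.0, 0.0, -0.1] turn -0.0 rows 2.0
[626.9, 33.7, 110, 1.765] -> [0.1606, 0.1955, 0.0] turn -0.058 rows 5.1
[626.9, 33.7, 26, 1.765] -> [0.0, -0.0, 0.084] turn -0.0 rows 1.7
```

```bash
python3 -m pendant '[[[0.8,0.05,-0.045,0.0,-0.15],[0.8,0.1,-0.09,0.0,-0.3],[0.8,0.15,-0.135,0.01,-0.45],[0.8,0.2,-0.18,0.02,-0.6],[0.8,0.25,-0.225,0.03,-0.75],[0.8,0.3,-0.27,0.04,-0.9],[0.8,0.35,-0.315,0.05,-1.05],[0.8,0.398,-0.357,0.06,-1.2]]]'; python3 plan.py '[[455,-152,80,1.707]]'
```

```text
t: 0.9
eef_pos: [381.2, -265.8, 174.8]
tcp_rot: [3.141, 0.0, 1.476]
ft_force: [1.2, -0.3, 0.9]
opening: 0.802
t 0.9 [ 381.2 -265.8  174.8] 1.476 op 0.802 F [ 1.2 -0.3  0.9]
[455, -152, 80, 1.707] -> [0.1203, 0.0626, 0.0948] turn -0.231 rows 3.3
```

```bash
python3 -m pendant '[[[0.8,0.04,0.021,0.02,-0.1],[0.8,0.08,0.042,0.06,-0.2],[0.8,0.12,0.0626,0.0948,-0.231],[0.8,0.12,0.0626,0.0948,-0.231],[0.8,0.12,0.0626,0.0948,-0.231],[0.8,0.12,0.0626,0.0948,-0.231],[0.8,0.12,0.0626,0.0948,-0.231],[0.8,0.12,0.0626,0.0948,-0.231]]]'; python3 plan.py '[[455,-152,80,1.707]]'
```

```text
t: 1.7
eef_pos: [454.9, -155.7, 81.2]
tcp_rot: [3.14, 0.001, 1.699]
ft_force: [0.1, 0.2, -1.1]
opening: 0.803
t 1.7 [ 454.9 -155.7   81.2] 1.699 op 0.803 F [ 0.1  0.2 -1.1]
[455, -152, 80, 1.707] -> [0.0037, 0.0006, 0.0012] turn -0.008 rows 0.1
```

```bash
python3 -m pendant '[[[0.8,0.0037,0.0006,0.03,-0.008],[0.8,0.0037,0.0006,0.06,-0.008],[0.8,0.0037,0.0006,0.071,-0.008],[0.8,0.0037,0.0006,0.071,-0.008],[0.3,0.0037,0.0006,0.071,-0.008],[0.3,0.0037,0.0006,0.071,-0.008],[0.3,0.0037,0.0006,0.071,-0.008],[0.3,0.0037,0.0006,0.071,-0.008]]]'; python3 plan.py '[[626.9,33.7,90,1.765]]'
```

```text
t: 2.5
eef_pos: [455.5, -151.1, 10.3]
tcp_rot: [3.14, 0.001, 1.709]
ft_force: [-2.3, -0.4, 8.3]
opening: 0.609
t 2.5 [ 455.5 -151.1   10.3] 1.709 op 0.609 F [-2.3 -0.4  8.3]
[626.9, 33.7, 90, 1.765] -> [0.1594, 0.1952, -0.0797] turn -0.056 rows 5.3
```

```bash
python3 -m pendant '[[[0.3,0,0,-0.045,0],[0.3,0,0,-0.08,0],[0.3,0.04,0.049,-0.08,-0.056],[0.3,0.08,0.098,-0.08,-0.056],[0.3,0.12,0.147,-0.08,-0.056],[0.3,0.159,0.195,-0.08,-0.056],[0.3,0.159,0.195,-0.08,-0.056],[0.3,0.159,0.195,-0.08,-0.056]]]'; python3 plan.py '[[626.9,33.7,27,1.765]]'
python3 - <<'E'
from h import *
for n in("scene","top"):
    d=env.read_camera(n);im=d["image"];u,v=project(d,[627,34,40])[0].astype(int)
    r=60 if n=="scene" else 75
    cv2.imwrite(f"{n}_c.png",cv2.resize(im[v-r:v+r,u-r:u+r],(400,400),interpolation=cv2.INTER_CUBIC));print(n,u-r,v-r,400/2/r)
cv2.imwrite("pics/hov.png",np.hstack([cv2.imread("scene_c.png"),cv2.imread("top_c.png")]))
E
```

```text
t: 3.3
eef_pos: [629.3, 37.6, 89.6]
tcp_rot: [3.139, 0.0, 1.769]
ft_force: [-1.4, -0.2, -0.3]
opening: 0.606
t 3.3 [629.3  37.6  89.6] 1.769 op 0.606 F [-1.4 -0.2 -0.3]
[626.9, 33.7, 27, 1.765] -> [-0.0033, -0.0031, 0.0626] turn 0.004 rows 1.3
scene 203 154 3.3333333333333335
top 156 86 2.6666666666666665
```

View pics/hov.png

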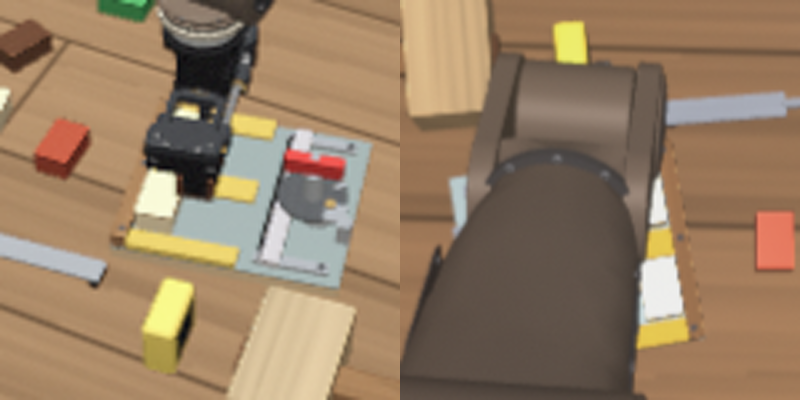

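The left view shows the gripper over the far row at (185,150), with the dark strip hidden under it and the pale set strip beside it at (157,195). I'll re-read the pose now that it has settled.

```bash
python3 plan.py '[[626.9,33.7,27,1.765]]'
```

```text
t 3.4 [626.2  34.5  89.1] 1.767 op 0.603 F [-0.7 -0.7 -0.8]
[626.9, 33.7, 27, 1.765] -> [-0.0009, 0.0005, 0.0621] turn 0.002 rows 1.2
```

```bash
python3 -m pendant '[[[0.3,-0.001,0.0005,0.03,0],[0.3,-0.001,0.0005,0.05,0],[0.3,-0.001,0.0005,0.057,0],[0.3,-0.001,0.0005,0.062,0],[0.3,-0.001,0.0005,0.062,0],[0.3,-0.001,0.0005,0.062,0],[0.3,-0.001,0.0005,0.062,0],[0.3,-0.001,0.0005,0.062,0]]]'; python3 plan.py '[[626.9,33.7,26,1.765]]'
```

```text
t: 4.2
eef_pos: [627.1, 31.6, 28.8]
tcp_rot: [3.139, 0.0, 1.763]
ft_force: [0.1, 4.1, 7.1]
opening: 0.607
t 4.2 [627.1  31.6  28.8] 1.763 op 0.607 F [0.1 4.1 7.1]
[626.9, 33.7, 26, 1.765] -> [0.002, 0.0002, 0.0028] turn -0.002 rows 0.1
```

```bash
python3 - <<'E'
from h import *
for i in range(3):
    d=env.read_camera("scene");s=env.state();print(s["eef_pos"].round(1),s["ft_force"].round(1))
u,v=project(d,[627,34,40])[0].astype(int);r=40
cv2.imwrite("pics/low.png",cv2.resize(d["image"][v-r:v+r,u-r:u+r],(640,640)[:2],interpolation=cv2.INTER_CUBIC)[:600])
E
```

```text
[627.1  31.7  28.8] [0.8 3.7 6.3]
[627.1  31.7  28.8] [0.1 4.6 6.7]
[627.1  31.7  28.8] [1.6 4.8 6.5]
```

View pics/low.png

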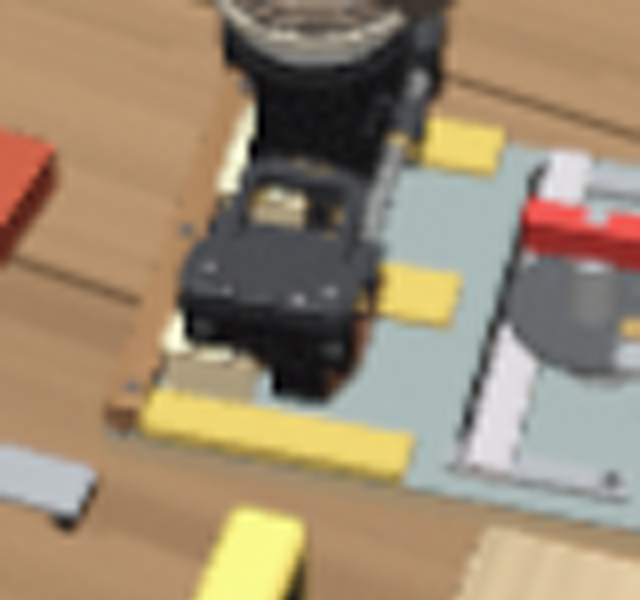

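Settled y is 31.7, which is 2 mm nearer the stop than I planned, so the strip is rubbing the set strip (4 N). I'll back off 2.5 mm along the row, lower a little, then release.

```bash
python3 -m pendant '[[[0.3,0,0,-0.005,0],[0.3,0.0025,0,-0.005,0],[0.3,0.0025,0,-0.005,0],[0.3,0.0025,0,0,0],[0.3,0.0025,0,0.001,0],[0.3,0.0025,0,0.001,0],[0.3,0.0025,0,0.001,0],[0.3,0.0025,0,0.001,0]]]'; python3 plan.py '[[626.9,33.7,26,1.765]]'
```

```text
t: 5.15
eef_pos: [626.6, 35.1, 26.2]
tcp_rot: [-3.141, 0.0, 1.765]
ft_force: [-0.6, 0.1, -1.2]
opening: 0.612
t 5.15 [626.6  35.1  26.2] 1.765 op 0.612 F [-0.6  0.1 -1.2]
[626.9, 33.7, 26, 1.765] -> [-0.0014, 0.0, 0.0002] turn -0.0 rows 0.0
```

```bash
python3 -m pendant '[[[0.3,-0.001,0,0.001,0],[0.3,-0.001,0,0.001,0],[0.72,-0.001,0,0.001,0],[0.72,-0.001,0,0.001,0],[0.72,-0.001,0,0.001,0],[0.72,-0.001,0,-0.03,0],[0.8,-0.001,0,-0.07,0],[0.8,-0.001,0,-0.07,0]]]'; python3 plan.py '[[470.1,-257.4,95,1.187],[470.1,-257.4,10,1.187]]'
```

```text
t: 5.95
eef_pos: [629.0, 34.1, 101.0]
tcp_rot: [3.134, 0.002, 1.765]
ft_force: [0.5, 0.1, -0.4]
opening: 0.789
t 5.95 [629.   34.1 101. ] 1.765 op 0.789 F [ 0.5  0.1 -0.4]
[470.1, -257.4, 95, 1.187] -> [-0.2554, -0.2121, 0.006] turn 0.578 rows 6.6
[470.1, -257.4, 10, 1.187] -> [0.0, -0.0, 0.085] turn -0.0 rows 1.7
```

```bash
python3 -m pendant '[[[0.8,-0.037,-0.03,0,0.1],[0.8,-0.074,-0.06,0,0.2],[0.8,-0.11,-0.09,0,0.3],[0.8,-0.147,-0.12,0,0.4],[0.8,-0.184,-0.15,0,0.5],[0.8,-0.22,-0.18,0,0.578],[0.8,-0.255,-0.212,0,0.578],[0.8,-0.255,-0.212,0,0.578]]]'; python3 - <<'E'
from h import *
env.read_camera("top");env.read_camera("top")
d=env.read_camera("top");W=world(d);z=W[...,2];hsv=cv2.cvtColor(d["image"],cv2.COLOR_BGR2HSV)
roi=np.zeros(z.shape,bool);roi[135:235,200:275]=1
for r in rect(d,roi&(z>35)&(hsv[...,2]<140),43):print("dark",*r)
for r in rect(d,roi&(z>36)&(z<60)&(hsv[...,1]<60)&(hsv[...,2]>205),43):print("pale",*r)
from plan import plan
plan([[470.1,-257.4,10,1.187],[470.1,-257.4,95,1.187],[535.7,15.7,95,1.765]])
E
```

```text
t: 6.75
eef_pos: [465.6, -260.9, 95.9]
tcp_rot: [-3.141, 0.001, 1.182]
ft_force: [0.9, 0.1, 0.4]
opening: 0.8
dark 231.0 227.0 [453.   30.5] [460.6  26.3] 146.6 55.1 -1.545
dark 234.0 162.0 [626.8  29.1] [626.9  29.1] 61.6 38.8 0.202
pale 253.0 193.0 [542.7 -25.4] [542.7 -25.4] 60.1 40.7 0.203
pale 248.0 159.0 [634.7  -8.8] [634.9  -9. ] 59.9 39.4 0.195
t 6.9 [ 467.8 -256.8   96. ] 1.186 op 0.802 F [-0.2 -0.1  0.2]
[470.1, -257.4, 10, 1.187] -> [0.0003, 0.0023, 0.086] turn -0.001 rows 1.7
[470.1, -257.4, 95, 1.187] -> [0.0, 0.0, -0.085] turn -0.0 rows 1.7
[535.7, 15.7, 95, 1.765] -> [0.2778, -0.0414, -0.0] turn -0.578 rows 5.6
```

Dark strip 1 lies flat and flush in the far row at camera (626.8, 29.1), and the set strip is against the stop. Now I'll pick up dark 2.

```bash
python3 -m pendant '[[[0.8,0.0005,0.002,0.04,0],[0.8,0.0005,0.002,0.075,0],[0.8,0.0005,0.002,0.086,0],[0.8,0.0005,0.002,0.086,0],[0.3,0.0005,0.002,0.086,0],[0.3,0.0005,0.002,0.086,0],[0.3,0.0005,0.002,0.086,0],[0.3,0.0005,0.002,0.086,0]]]'; python3 plan.py '[[470.1,-257.4,90,1.187],[535.3,17.7,90,1.765]]'
```

```text
t: 7.7
eef_pos: [470.5, -257.5, 11.5]
tcp_rot: [3.139, 0.0, 1.187]
ft_force: [0.7, 2.0, 7.7]
opening: 0.608
t 7.7 [ 470.5 -257.5   11.5] 1.187 op 0.608 F [0.7 2.  7.7]
[470.1, -257.4, 90, 1.187] -> [-0.0, -0.0005, -0.0785] turn -0.0 rows 1.6
[535.3, 17.7, 90, 1.765] -> [0.2795, -0.0426, -0.0] turn -0.578 rows 5.7
```

```bash
python3 -m pendant '[[[0.3,0,0,-0.045,0],[0.3,0,0,-0.08,0],[0.3,0.05,-0.008,-0.08,-0.12],[0.3,0.1,-0.015,-0.08,-0.24],[0.3,0.15,-0.023,-0.08,-0.36],[0.3,0.2,-0.03,-0.08,-0.48],[0.3,0.25,-0.038,-0.08,-0.578],[0.3,0.2795,-0.043,-0.08,-0.578]]]';python3 -m pendant '[[[0.3,0,0,0,0],[0.3,0,0,0,0],[0.3,0,0,0,0],[0.3,0,0,0,0],[0.3,0,0,0,0],[0.3,0,0,0,0],[0.3,0,0,0,0],[0.3,0,0,0,0]]]'; python3 plan.py '[[535.3,17.7,27,1.765]]'
```

```text
t: 8.5
eef_pos: [535.1, 20.8, 90.9]
tcp_rot: [3.141, 0.0, 1.77]
ft_force: [1.2, -1.2, 0.8]
opening: 0.608
t: 9.3
eef_pos: [534.8, 17.8, 90.3]
tcp_rot: [-3.142, 0.0, 1.765]
ft_force: [0.2, 0.3, -0.7]
opening: 0.607
t 9.3 [534.8  17.8  90.3] 1.765 op 0.607 F [ 0.2  0.3 -0.7]
[535.3, 17.7, 27, 1.765] -> [-0.0002, 0.0005, 0.0633] turn -0.0 rows 1.3
```

```bash
python3 -m pendant '[[[0.3,0,0.0005,0.03,0],[0.3,0,0.0005,0.05,0],[0.3,0,0.0005,0.058,0],[0.3,0,0.0005,0.063,0],[0.3,0,0.0005,0.064,0],[0.3,0,0.0005,0.064,0],[0.3,0,0.0005,0.064,0],[0.3,0,0.0005,0.064,0]]]'; python3 plan.py '[[535.3,17.7,26,1.765]]'
```

```text
t: 10.1
eef_pos: [535.5, 18.1, 26.7]
tcp_rot: [3.141, 0.0, 1.765]
ft_force: [-0.5, 0.5, -0.2]
opening: 0.606
t 10.1 [535.5  18.1  26.7] 1.765 op 0.606 F [-0.5  0.5 -0.2]
[535.3, 17.7, 26, 1.765] -> [-0.0003, -0.0003, 0.0007] turn -0.0 rows 0.0
```

No contact. I'll release and lift, then go to light 1 at (583.4,-239.9), yaw 1.77.

```bash
python3 -m pendant '[[[0.3,0,0,0.001,0],[0.3,0,0,0.001,0],[0.72,0,0,0.001,0],[0.72,0,0,0.001,0],[0.72,0,0,0.001,0],[0.72,0,0,-0.03,0],[0.8,0,0,-0.065,0],[0.8,0,0,-0.065,0]]]'; python3 plan.py '[[535.2,18,91.5,1.765],[583.4,-239.9,91.5,1.77],[583.4,-239.9,10,1.77]]'
```

```text
t: 10.9
eef_pos: [537.0, 18.0, 94.7]
tcp_rot: [3.136, 0.002, 1.765]
ft_force: [0.1, -0.3, -0.1]
opening: 0.789
t 10.9 [537.   18.   94.7] 1.765 op 0.789 F [ 0.1 -0.3 -0.1]
[535.2, 18, 91.5, 1.765] -> [0.0003, -0.0017, 0.0032] turn -0.0 rows 0.1
[583.4, -239.9, 91.5, 1.77] -> [-0.2624, -0.0025, -0.0] turn -0.005 rows 5.2
[583.4, -239.9, 10, 1.77] -> [0.0, -0.0, 0.0815] turn -0.0 rows 1.6
```

```bash
python3 -m pendant '[[[0.8,-0.05,-0.0005,0,0],[0.8,-0.1,-0.001,0,0],[0.8,-0.15,-0.0015,0,0],[0.8,-0.2,-0.002,0,0],[0.8,-0.25,-0.0025,0,-0.005],[0.8,-0.2625,-0.0025,0,-0.005],[0.8,-0.2625,-0.0025,0,-0.005],[0.8,-0.2625,-0.0025,0,-0.005]]]'; python3 - <<'E'
from h import *
env.read_camera("top");env.read_camera("top")
d=env.read_camera("top");W=world(d);z=W[...,2];hsv=cv2.cvtColor(d["image"],cv2.COLOR_BGR2HSV)
roi=np.zeros(z.shape,bool);roi[135:235,200:275]=1
O=np.array([574.2,61]);A=np.array([[.981,.193],[-.193,.981]])
for n,m in(("dark",(z>35)&(hsv[...,2]<140)),("pale",(z>36)&(z<60)&(hsv[...,1]<60)&(hsv[...,2]>205))):
    for r in rect(d,roi&m,43):print(n,*r,"cradle",(A@(r[2]-O)).round(1))
cv2.imwrite("pics/c2.png",cv2.resize(d["image"][130:250,165:345],None,fx=4,fy=4,interpolation=cv2.INTER_CUBIC))
from plan import plan
plan([[583.4,-239.9,10,1.77]])
E
```

```text
t: 11.7
eef_pos: [582.8, -238.8, 90.6]
tcp_rot: [-3.14, -0.001, 1.77]
ft_force: [1.2, 1.0, -0.1]
opening: 0.801
dark 233.0 211.0 [495.6  25.5] [504.8  16.6] 198.6 142.9 -1.545 cradle [-84.  -19.7]
dark 234.0 162.0 [626.5  29. ] [626.8  28.8] 61.2 38.5 0.196 cradle [ 45.1 -41.5]
pale 253.0 193.0 [544.6 -26.1] [542.7 -25.5] 60.1 40.9 0.193 cradle [-45.8 -79.7]
pale 248.0 159.0 [634.8  -8.8] [634.8  -8.8] 59.9 39.9 0.195 cradle [ 46.  -80.2]
t 11.85 [ 583.4 -238.2   91.2] 1.772 op 0.798 F [ 0.1 -0.3  0.3]
[583.4, -239.9, 10, 1.77] -> [-0.0017, -0.0003, 0.0812] turn 0.002 rows 1.6
```

View pics/c2.png

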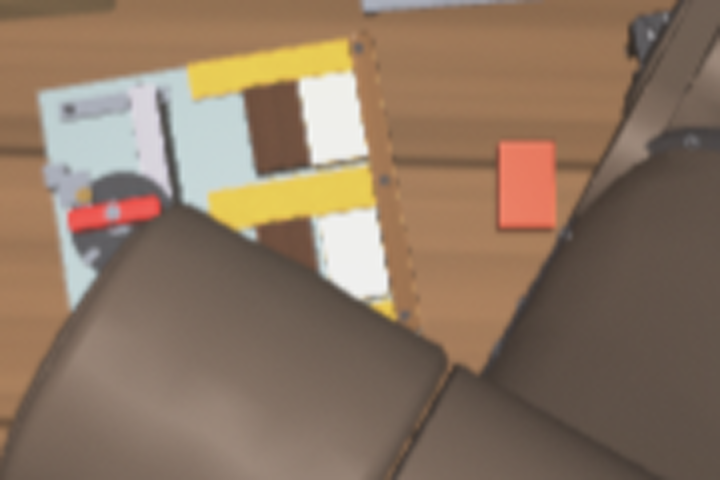

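Both darks are laid, with row A flush at (275,128) and row B at (290,245), its end partly hidden by the arm. The red strip at (527,185) is untouched. Now I'll pick up light 1.

```bash
python3 -m pendant '[[[0.8,-0.001,0,0.04,0],[0.8,-0.001,0,0.07,0],[0.8,-0.001,0,0.081,0],[0.8,-0.001,0,0.081,0],[0.3,-0.001,0,0.081,0],[0.3,-0.001,0,0.081,0],[0.3,-0.001,0,0.081,0],[0.3,-0.001,0,0.081,0]]]'; python3 plan.py '[[583.4,-239.5,90,1.77],[618.9,74.4,90,1.765]]'
```

```text
t: 12.65
eef_pos: [584.2, -241.2, 11.6]
tcp_rot: [3.14, 0.001, 1.77]
ft_force: [0.0, 1.5, 7.0]
opening: 0.605
t 12.65 [ 584.2 -241.2   11.6] 1.77 op 0.605 F [0.  1.5 7. ]
[583.4, -239.5, 90, 1.77] -> [0.0018, -0.0004, -0.0784] turn -0.0 rows 1.6
[618.9, 74.4, 90, 1.765] -> [0.3007, 0.0969, 0.0] turn 0.005 rows 6.3
```

```bash
python3 -m pendant '[[[0.3,0,0,-0.045,0],[0.3,0,0,-0.08,0],[0.3,0.046,0.015,-0.08,0],[0.3,0.092,0.03,-0.08,0],[0.3,0.138,0.045,-0.08,0],[0.3,0.184,0.06,-0.08,0],[0.3,0.23,0.075,-0.08,0.005],[0.3,0.276,0.09,-0.08,0.005]]]';python3 -m pendant '[[[0.3,0.0245,0.007,0,0],[0.3,0.0245,0.007,0,0],[0.3,0.0245,0.007,0,0],[0.3,0.0245,0.007,0,0],[0.3,0.0245,0.007,0,0],[0.3,0.0245,0.007,0,0],[0.3,0.0245,0.007,0,0],[0.3,0.0245,0.007,0,0]]]'; python3 plan.py '[[618.9,74.4,26.5,1.765]]'
```

```text
t: 13.45
eef_pos: [617.4, 49.3, 90.9]
tcp_rot: [3.141, 0.0, 1.764]
ft_force: [1.2, 0.3, -0.4]
opening: 0.609
t: 14.25
eef_pos: [619.5, 72.4, 90.2]
tcp_rot: [-3.142, 0.0, 1.764]
ft_force: [-0.3, -0.2, 0.3]
opening: 0.604
t 14.25 [619.5  72.4  90.2] 1.764 op 0.604 F [-0.3 -0.2  0.3]
[618.9, 74.4, 26.5, 1.765] -> [0.0021, -0.0002, 0.0637] turn -0.001 rows 1.3
```

```bash
python3 -m pendant '[[[0.3,0.001,0,0.03,0],[0.3,0.001,0,0.05,0],[0.3,0.001,0,0.058,0],[0.3,0.001,0,0.063,0],[0.3,0.001,0,0.064,0],[0.3,0.001,0,0.064,0],[0.3,0.001,0,0.064,0],[0.3,0.001,0,0.064,0]]]'; python3 plan.py '[[618.9,73.4,26,1.765]]'
```

```text
t: 15.05
eef_pos: [619.5, 73.8, 26.8]
tcp_rot: [3.141, 0.0, 1.765]
ft_force: [0.3, 0.0, 0.2]
opening: 0.61
t 15.05 [619.5  73.8  26.8] 1.765 op 0.61 F [0.3 0.  0.2]
[618.9, 73.4, 26, 1.765] -> [-0.0002, -0.0007, 0.0008] turn -0.0 rows 0.0
```

```bash
python3 -m pendant '[[[0.3,0,0,0.001,0],[0.3,0,0,0.001,0],[0.72,0,0,0.001,0],[0.72,0,0,0.001,0],[0.72,0,0,0.001,0],[0.72,0,0,-0.03,0],[0.8,0,0,-0.065,0],[0.8,0,0,-0.065,0]]]'; python3 plan.py '[[619.5,73.8,91.5,1.765],[596.6,-371,91.5,1.921]]'
```

```text
t: 15.85
eef_pos: [621.2, 73.8, 95.3]
tcp_rot: [3.135, 0.001, 1.765]
ft_force: [0.7, 0.2, -0.6]
opening: 0.792
t 15.85 [621.2  73.8  95.3] 1.765 op 0.792 F [ 0.7  0.2 -0.6]
[619.5, 73.8, 91.5, 1.765] -> [0.0003, -0.0016, 0.0038] turn -0.0 rows 0.1
[596.6, -371, 91.5, 1.921] -> [-0.432, -0.1083, -0.0] turn -0.156 rows 8.9
```

```bash
python3 -m pendant '[[[0.8,-0.048,-0.012,0,0],[0.8,-0.096,-0.024,0,0],[0.8,-0.144,-0.036,0,-0.05],[0.8,-0.192,-0.048,0,-0.1],[0.8,-0.24,-0.06,0,-0.156],[0.8,-0.288,-0.072,0,-0.156],[0.8,-0.336,-0.084,0,-0.156],[0.8,-0.384,-0.096,0,-0.156]]]'; python3 plan.py '[[596.6,-371,91,1.921]]'
```

```text
t: 16.65
eef_pos: [598.5, -323.6, 90.6]
tcp_rot: [-3.141, -0.0, 1.921]
ft_force: [0.7, 0.3, -0.0]
opening: 0.8
t 16.65 [ 598.5 -323.6   90.6] 1.921 op 0.8 F [ 0.7  0.3 -0. ]
[596.6, -371, 91, 1.921] -> [-0.0439, -0.018, -0.0004] turn -0.0 rows 0.9
```

```bash
python3 -m pendant '[[[0.8,-0.043,-0.018,0,0],[0.8,-0.043,-0.018,0,0],[0.8,-0.043,-0.018,0,0],[0.8,-0.043,-0.018,0,0],[0.8,-0.043,-0.018,0,0],[0.8,-0.043,-0.018,0,0],[0.8,-0.043,-0.018,0,0],[0.8,-0.043,-0.018,0,0]]]'; python3 - <<'E'
from h import *
d=env.read_camera("top");W=world(d);z=W[...,2];hsv=cv2.cvtColor(d["image"],cv2.COLOR_BGR2HSV)
roi=np.zeros(z.shape,bool);roi[135:235,200:275]=1
O=np.array([574.2,61]);A=np.array([[.981,.193],[-.193,.981]])
for n,m in(("dark",(z>35)&(z<60)&(hsv[...,2]<140)),("pale",(z>36)&(z<60)&(hsv[...,1]<60)&(hsv[...,2]>205))):
    for r in rect(d,roi&m,43):print(n,*r,"cradle",(A@(r[2]-O)).round(1))
from plan import plan
plan([[596.6,-371,10,1.921]])
E
```

```text
t: 17.45
eef_pos: [597.1, -367.7, 91.4]
tcp_rot: [3.142, 0.0, 1.921]
ft_force: [-0.4, 0.4, -0.9]
opening: 0.801
dark 237.0 195.0 [536.5  18.2] [534.7  16.8] 61.5 38.5 0.174 cradle [-45.2 -34.7]
dark 234.0 162.0 [626.8  29.2] [627.   28.8] 60.8 38.5 0.196 cradle [ 45.5 -41.3]
pale 249.0 187.0 [559.1 -15.1] [555.8 -18.1] 32.1 31.9 0.029 cradle [-29.5 -71.7]
pale 216.0 164.0 [619.9  75.3] [620.1  75.4] 59.8 40.7 0.195 cradle [47.6  5.2]
pale 248.0 159.0 [634.7  -8.7] [634.8  -8.8] 59.9 39.9 0.195 cradle [ 45.9 -80.1]
t 17.5 [ 597.1 -367.8   91.4] 1.921 op 0.802 F [ 0.4 -0.6 -0.3]
[596.6, -371, 10, 1.921] -> [-0.0028, -0.0015, 0.0814] turn 0.0 rows 1.6
```

```bash
python3 -m pendant '[[[0.8,-0.0028,-0.0015,0.04,0],[0.8,-0.0028,-0.0015,0.07,0],[0.8,-0.0028,-0.0015,0.081,0],[0.8,-0.0028,-0.0015,0.081,0],[0.3,-0.0028,-0.0015,0.081,0],[0.3,-0.0028,-0.0015,0.081,0],[0.3,-0.0028,-0.0015,0.081,0],[0.3,-0.0028,-0.0015,0.081,0]]]'; python3 plan.py '[[527.3,58.4,90,1.765]]'
```

```text
t: 18.3
eef_pos: [597.0, -371.6, 11.8]
tcp_rot: [3.14, 0.002, 1.921]
ft_force: [-0.1, 1.1, 6.4]
opening: 0.607
t 18.3 [ 597.  -371.6   11.8] 1.921 op 0.607 F [-0.1  1.1  6.4]
[527.3, 58.4, 90, 1.765] -> [0.4279, 0.082, -0.0782] turn 0.156 rows 8.9
```

```bash
python3 -m pendant '[[[0.3,0,0,-0.045,0],[0.3,0,0,-0.08,0],[0.3,0.048,0.009,-0.08,0],[0.3,0.096,0.018,-0.08,0.05],[0.3,0.144,0.027,-0.08,0.1],[0.3,0.192,0.036,-0.08,0.156],[0.3,0.24,0.045,-0.08,0.156],[0.3,0.288,0.054,-0.08,0.156]]]';python3 plan.py '[[527.3,58.4,90,1.765]]'
```

```text
t: 19.1
eef_pos: [548.0, -80.5, 90.8]
tcp_rot: [3.141, 0.0, 1.764]
ft_force: [0.7, 0.5, -0.3]
opening: 0.607
t 19.1 [548.  -80.5  90.8] 1.764 op 0.607 F [ 0.7  0.5 -0.3]
[527.3, 58.4, 90, 1.765] -> [0.1403, 0.0064, 0.0008] turn -0.001 rows 2.8
```

```bash
python3 -m pendant '[[[0.3,0.045,0.002,0,0],[0.3,0.09,0.004,0,0],[0.3,0.125,0.006,0,0],[0.3,0.14,0.006,0,0],[0.3,0.14,0.006,0,0],[0.3,0.14,0.006,0,0],[0.3,0.14,0.006,0,0],[0.3,0.14,0.006,0,0]]]';python3 plan.py '[[527.3,58.4,26.5,1.765]]'
```

```text
t: 19.9
eef_pos: [527.6, 55.1, 90.2]
tcp_rot: [3.142, 0.0, 1.763]
ft_force: [-0.0, -0.4, -0.6]
opening: 0.605
t 19.9 [527.6  55.1  90.2] 1.763 op 0.605 F [-0.  -0.4 -0.6]
[527.3, 58.4, 26.5, 1.765] -> [0.0033, 0.0003, 0.0637] turn -0.002 rows 1.3
```

```bash
python3 -m pendant '[[[0.3,0.0033,0,0.03,0],[0.3,0.0033,0,0.05,0],[0.3,0.0033,0,0.058,0],[0.3,0.0033,0,0.063,0],[0.3,0.0033,0,0.064,0],[0.3,0.0033,0,0.064,0],[0.3,0.0033,0,0.064,0],[0.3,0.0033,0,0.064,0]]]'; python3 plan.py '[[527.3,58.4,26,1.765]]'
```

```text
t: 20.7
eef_pos: [527.0, 59.5, 26.7]
tcp_rot: [3.141, 0.0, 1.765]
ft_force: [-0.3, -0.0, -1.3]
opening: 0.61
t 20.7 [527.   59.5  26.7] 1.765 op 0.61 F [-0.3 -0.  -1.3]
[527.3, 58.4, 26, 1.765] -> [-0.0012, 0.0001, 0.0007] turn -0.0 rows 0.0
```

```bash
python3 -m pendant '[[[0.3,-0.001,0,0.001,0],[0.3,-0.001,0,0.001,0],[0.72,-0.001,0,0.001,0],[0.72,-0.001,0,0.001,0],[0.72,-0.001,0,0.001,0],[0.72,-0.001,0,-0.03,0],[0.72,-0.001,0,-0.075,0],[0.5,-0.001,0,-0.11,0]]]'; python3 -m pendant '[[[0.5,-0.05,-0.05,0,0],[0.5,-0.1,-0.1,0,0],[0.5,-0.15,-0.15,0,0],[0.5,-0.15,-0.15,0,0],[0.5,-0.15,-0.15,0,0],[0.5,-0.15,-0.15,0,0],[0.5,-0.15,-0.15,0,0],[0.5,-0.15,-0.15,0,0]]]'; python3 - <<'E'
from h import *
d=env.read_camera("top");im=d["image"]
c=cv2.resize(im[130:250,165:285],None,fx=4,fy=4,interpolation=cv2.INTER_CUBIC)
e=env.read_camera("scene");u,v=project(e,[575,60,40])[0].astype(int)
c2=cv2.resize(e["image"][v-40:v+40,u-26:u+27],None,fx=6,fy=6,interpolation=cv2.INTER_CUBIC)
cv2.imwrite("pics/c3.png",np.hstack([c,c2]))
W=world(d);z=W[...,2];hsv=cv2.cvtColor(im,cv2.COLOR_BGR2HSV)
roi=np.zeros(z.shape,bool);roi[135:235,170:275]=1
O=np.array([574.2,61]);A=np.array([[.981,.193],[-.193,.981]])
for n,m,h in(("dark",(z>35)&(z<60)&(hsv[...,2]<140),43),("pale",(z>36)&(z<60)&(hsv[...,1]<60)&(hsv[...,2]>205),43),("handle",(z>68)&(z<100),84)):
    for r in rect(d,roi&m,h):print(n,*r,"cradle",(A@(r[3]-O)).round(1))
from plan import plan
plan([[560,128,120,1.765],[560,128,63,1.765]])
E
```

```text
t: 21.5
eef_pos: [526.9, 58.5, 137.9]
tcp_rot: [3.142, 0.0, 1.765]
ft_force: [0.5, -0.1, -0.4]
opening: 0.676
t: 22.3
eef_pos: [409.4, -116.7, 136.2]
tcp_rot: [3.141, 0.0, 1.766]
ft_force: [-0.1, 1.0, 0.7]
opening: 0.503
dark 237.0 196.0 [535.2  17. ] [535.5  16.8] 60.8 39.6 0.174 cradle [-46.5 -35.9]
dark 233.0 162.0 [626.6  29.4] [626.5  29.2] 62.5 39.4 0.196 cradle [ 45.2 -41.3]
pale 221.0 198.0 [528.1  59.9] [528.1  60. ] 59.7 40.1 0.185 cradle [-45.4   7.9]
pale 253.0 193.0 [542.8 -25.4] [542.7 -25.3] 60.1 40.6 0.193 cradle [-47.6 -78.6]
pale 216.0 164.0 [620.1  75.5] [620.1  75.6] 59.8 40.3 0.197 cradle [47.8  5.5]
pale 248.0 159.0 [634.8  -8.8] [634.9  -9. ] 59.9 39.4 0.195 cradle [ 46.  -80.4]
handle 193.0 184.0 [559.2 127.9] [559.6 128.1] 62.6 19.8 -1.39 cradle [-1.4 68.6]
t 22.4 [ 409.2 -116.6  136.2] 1.767 op 0.5 F [ 0.7  0.3 -0.1]
[560, 128, 120, 1.765] -> [0.2106, 0.1955, 0.0162] turn 0.002 rows 5.8
[560, 128, 63, 1.765] -> [0.0, -0.0, 0.057] turn -0.0 rows 1.1
```

View pics/c3.png

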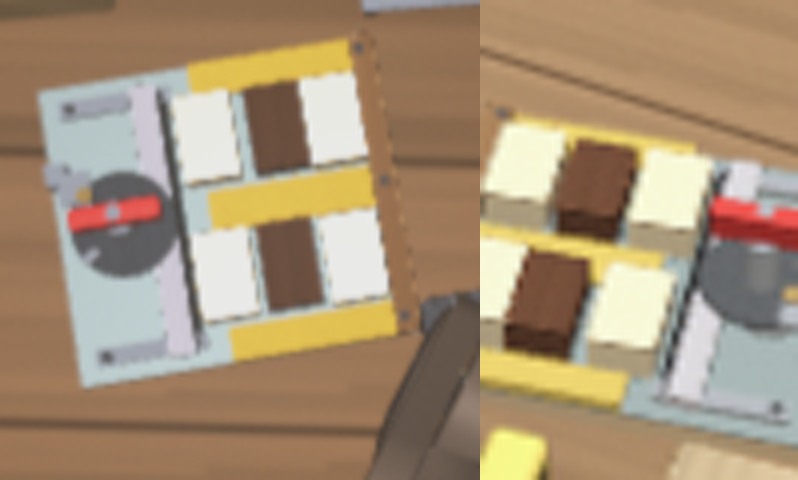

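All six strips lie flat between the fences, clear of the bar: row A at y≈130 and row B at y≈265 in the left view. The open handle is at (115,213). On to the handle.

```bash
python3 -m pendant '[[[0.5,0.035,0.033,0,0],[0.5,0.07,0.065,0,0],[0.5,0.105,0.098,0,0],[0.5,0.14,0.13,0,0],[0.5,0.175,0.163,0.005,0],[0.5,0.2105,0.1955,0.016,0],[0.5,0.2105,0.1955,0.016,0],[0.5,0.2105,0.1955,0.016,0]]]';python3 plan.py '[[560,128,63,1.765]]'
```

```text
t: 23.2
eef_pos: [559.4, 128.3, 119.4]
tcp_rot: [-3.14, 0.0, 1.768]
ft_force: [-0.6, -0.1, 0.4]
opening: 0.499
t 23.2 [559.4 128.3 119.4] 1.768 op 0.499 F [-0.6 -0.1  0.4]
[560, 128, 63, 1.765] -> [-0.0004, 0.0005, 0.0564] turn 0.003 rows 1.1
```

```bash
python3 -m pendant '[[[0.5,0,0.0005,0.03,0],[0.5,0,0.0005,0.05,0],[0.5,0,0.0005,0.056,0],[0.5,0,0.0005,0.056,0],[0.5,0,0.0005,0.056,0],[0.05,0,0.0005,0.056,0],[0.05,0,0.0005,0.056,0],[0.05,0,0.0005,0.056,0]]]';python3 -m pendant '[[[0.05,0,0,0,0],[0.05,0,0,0,0],[0.05,0,0,0,0],[0.05,0,0,0,0],[0.05,0,0,0,0],[0.05,0,0,0,0],[0.05,0,0,0,0],[0.05,0,0,0,0]]]';python3 plan.py '[[560,128,63,1.765]]'
```

```text
t: 24.0
eef_pos: [560.6, 126.8, 64.8]
tcp_rot: [3.141, 0.0, 1.765]
ft_force: [0.0, 0.2, 0.5]
opening: 0.305
t: 24.8
eef_pos: [560.4, 126.8, 64.3]
tcp_rot: [-3.142, 0.0, 1.765]
ft_force: [-1.9, 0.2, 5.0]
opening: 0.144
t 24.8 [560.4 126.8  64.3] 1.765 op 0.144 F [-1.9  0.2  5. ]
[560, 128, 63, 1.765] -> [0.0012, -0.0001, 0.0013] turn -0.0 rows 0.0
```

```bash
python3 -m pendant '[[[0.05,0.001,0,0,0.08],[0.05,0.001,0,0,0.16],[0.05,0.001,0,0,0.24],[0.05,0.001,0,0,0.32],[0.05,0.001,0,0,0.4],[0.05,0.001,0,0,0.48],[0.05,0.001,0,0,0.56],[0.05,0.001,0,0,0.64]]]';python3 -m pendant '[[[0.05,0,0,0,0.08],[0.05,0,0,0,0.16],[0.05,0,0,0,0.24],[0.05,0,0,0,0.32],[0.05,0,0,0,0.4],[0.05,0,0,0,0.48],[0.05,0,0,0,0.56],[0.05,0,0,0,0.64]]]'; python3 plan.py '[[560,128,63,0.194]]'; python3 -c "
from cell import env;print(env.state()['moment'].round(2))"
```

```text
t: 25.6
eef_pos: [559.6, 127.0, 64.3]
tcp_rot: [-3.141, 0.002, 1.122]
ft_force: [-5.5, -7.0, 7.2]
opening: 0.144
t: 26.4
eef_pos: [559.0, 127.5, 64.3]
tcp_rot: [-3.141, 0.003, 0.482]
ft_force: [-7.5, -0.1, 7.0]
opening: 0.148
t 26.4 [559.  127.5  64.3] 0.482 op 0.148 F [-7.5 -0.1  7. ]
[560, 128, 63, 0.194] -> [0.0011, 0.0, 0.0013] turn 0.288 rows 1.9
[-0.18  1.18  0.24]
```

```bash
python3 -m pendant '[[[0.05,0.001,0,0,0.06],[0.05,0.001,0,0,0.12],[0.05,0.001,0,0,0.18],[0.05,0.001,0,0,0.24],[0.05,0.001,0,0,0.28],[0.05,0.001,0,0,0.31],[0.05,0.001,0,0,0.32],[0.05,0.001,0,0,0.32]]]'; python3 plan.py '[[560,128,63,0.194]]'; python3 -c "
from cell import env;print(env.state()['moment'].round(2))"
```

```text
t: 27.2
eef_pos: [559.1, 127.9, 64.3]
tcp_rot: [3.141, 0.004, 0.166]
ft_force: [-11.0, -4.6, 11.2]
opening: 0.147
t 27.2 [559.1 127.9  64.3] 0.166 op 0.147 F [-11.   -4.6  11.2]
[560, 128, 63, 0.194] -> [0.0009, 0.0001, 0.0013] turn -0.028 rows 0.2
[-0.45  1.87  0.61]
```

```bash
python3 -m pendant '[[[0.05,0.001,0,0,0.02],[0.05,0.001,0,0,0.02],[0.4,0.001,0,0,0],[0.4,0.001,0,0,0],[0.4,0.001,0,0,0],[0.4,0.001,0,0,0],[0.4,0.001,0,-0.04,0],[0.4,0.001,0,-0.08,0]]]'; python3 -m pendant '[[[0.4,-0.035,0.035,-0.02,0],[0.4,-0.07,0.07,-0.02,0],[0.4,-0.105,0.105,-0.02,0],[0.4,-0.14,0.14,-0.02,0],[0.4,-0.16,0.175,-0.02,0],[0.4,-0.16,0.21,-0.02,0],[0.4,-0.16,0.24,-0.02,0],[0.4,-0.16,0.24,-0.02,0]]]';python3 - <<'E'
from h import *
env.read_camera("top")
d=env.read_camera("top");im=d["image"]
c=cv2.resize(im[130:250,165:285],None,fx=4,fy=4,interpolation=cv2.INTER_CUBIC)
e=env.read_camera("scene");u,v=project(e,[575,60,40])[0].astype(int)
c2=cv2.resize(e["image"][v-40:v+40,u-26:u+27],None,fx=6,fy=6,interpolation=cv2.INTER_CUBIC)
cv2.imwrite("pics/c4.png",np.hstack([c,c2]))
W=world(d);z=W[...,2];hsv=cv2.cvtColor(im,cv2.COLOR_BGR2HSV)
roi=np.zeros(z.shape,bool);roi[135:235,170:275]=1
O=np.array([574.2,61]);A=np.array([[.981,.193],[-.193,.981]])
for n,m,h in(("dark",(z>35)&(z<60)&(hsv[...,2]<140),43),("pale",(z>36)&(z<60)&(hsv[...,1]<60)&(hsv[...,2]>205),43),("handle",(z>68)&(z<100),84)):
    for r in rect(d,roi&m,h):print(n,*r,"cradle",(A@(r[3]-O)).round(1))
s=env.state();print(s["t"],s["eef_pos"],s["ft_force"])
E
```

```text
t: 28.0
eef_pos: [561.6, 128.4, 144.2]
tcp_rot: [-3.142, 0.003, 0.164]
ft_force: [1.1, 0.8, 0.2]
opening: 0.399
t: 28.8
eef_pos: [444.3, -137.5, 164.3]
tcp_rot: [3.14, -0.001, 0.161]
ft_force: [0.6, 0.3, -1.1]
opening: 0.396
dark 239.0 195.0 [536.4  11.2] [536.6  11.5] 60.5 39.4 0.192 cradle [-46.4 -41.3]
dark 234.0 162.0 [626.9  28.6] [627.9  26.4] 61.7 45.9 0.161 cradle [ 46.  -44.3]
pale 225.0 197.0 [530.4  48.1] [530.4  48.1] 59.6 38.9 0.192 cradle [-45.5  -4.2]
pale 254.0 193.0 [542.7 -27.2] [542.8 -27.3] 59.7 39.2 0.193 cradle [-47.8 -80.6]
pale 220.0 163.0 [622.  66.] [622.  66.] 59.8 39.0 0.196 cradle [47.9 -4.3]
pale 248.0 159.0 [634.8  -9.1] [634.9  -9.3] 59.9 39.1 0.192 cradle [ 46.  -80.7]
handle 193.0 184.0 [559.2 128. ] [559.3 127. ] 64.7 20.2 0.206 cradle [-1.9 67.6]
28.95 [ 443.33074239 -134.19559021  164.0869208 ] [-1.13413132  0.96972427 -0.87451092]
```

View pics/c4.png

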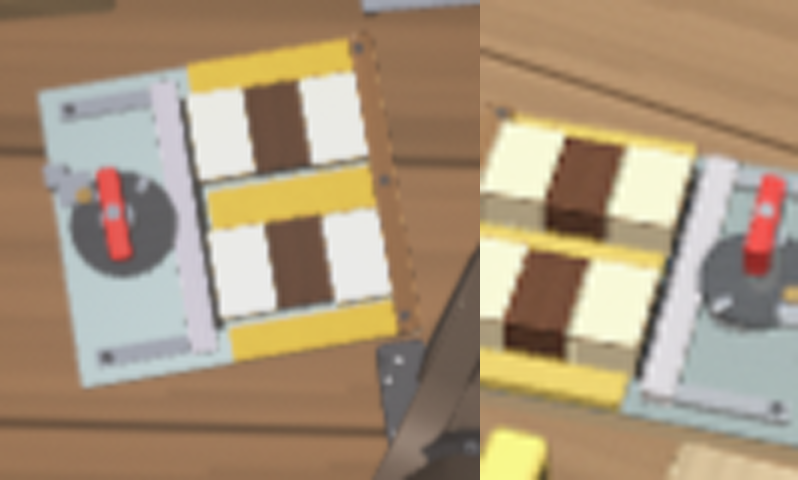

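Both rows are closed tight against the bar at (185,220). The handle lies across the rows at (115,213), turned from about -1.38 to +0.21, which is roughly 1.57 rad. The arm is clear.

```bash
python3 -c "
from cell import env;env.job_done();print(env.state()['t'])"
```

```text
the job is handed in; nothing more can be done
the job is handed in; nothing more can be done
```

The lay-up is finished and handed in at about 29 s of the 72 s allowed. Both rows run pale, dark, pale from the end stop, and I turned the cam handle a quarter turn clockwise to its stop.

**Final picture:** Strip centres along the rows measured about -80.6, -41.3 and -4.2 mm, against the nominal -80, -42 and -4. All strips lie flat between the fences, and the bar is closed on both rows. The handle measured about 1.57–1.58 rad from open after I let go, and the arm was clear of everything. That angle is how I judged the handle locked; I did not check the pin itself close up.

**What disagreed:**
- **Dark strip, far row:** it rubbed the set strip on its first lowering, at about 4–7 N. I backed it off and re-laid it, which also pushed the set strip up to the stop. In the last picture the same strip measured -44.3 mm along the row, with a blob about 7 mm too wide. I put that down to a mask error, because the row looks tight in both views.
- **Unwanted items:** I didn't touch the reddish strip, the grey block or the tools. I made no separate final check that they are where they started.

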